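Stack a stack-nest crate on the one that holds a bush

ROBOT

A 7-joint arm with a two-finger parallel gripper is mounted at the origin on a cart in front of the work surface, level with it; the furniture and walls round the work are solid. World frame = base frame: x ahead of the robot, y to its left, z up, the work surface at z = 0. Lengths are in m, angles in rad, forces in N, time in s.
With the tool pointing down it reaches from about 0.35 to 0.9 m from the base axis. Payload 8.1 kg.
Tool frame: the origin (TCP) lies between the finger pads; the fingertips stand 8 mm ahead of it and the grasp point (between the pads) lies 11 mm behind it (ctrl.nose_length is the x of the fingertips in the tool frame, in m); x points along the fingers, y is the direction in which the jaws open and shut, and the axes are right-handed (so a half turn about x gives the same grasp; the last joint's range is limited). The gripper opens to 85 mm and grips with 20 to 120 N. Pads are 22 mm wide; open, the fingers measure 114 mm over their backs; the gripper's body (76 mm by 85 mm) begins 54 mm behind the grasp point. The pads swing forward as they close: fully open they stand 13 mm farther back than shut.
Start: joints at [1.162, 0.434, 0.025, 1.573, -0.012, 1.134, -0.075], TCP at [0.188, -0.596, 0.239] pointing down, gripper open.
Joint ranges: [-2.62, 2.62], [-0.44, 2.09], [-1.27, 1.32], [0.08, 2.57], [-1.32, 4.46], [0.12, 2], [-2.74, 2.74]. Speed limits (rad/s): [2.22, 2.22, 3.01, 3.01, 3.14, 3.14, 3.14].

INTERFACE

Orientations are given as a unit quaternion [x, y, z, w].
In Python, from rig import ctrl gives the robot as it stands.
- The arm moves only by the tool arm_command, never from a script. Its argument "series" is a list of rows, each an object with "slide": the shift along the tool's x, y, z in cm, a list of three; "rotation": the turn, a rotation vector about the tool's x, y, z in rad, a list of three; "hand": the gripper's target within -1 to 1 (fully open at 1, half-way at 0, shut at -1). A call has 1 to 12 rows; each row is the pose to reach, as a shift and turn from the pose commanded when the call began, along the tool's axes at that moment; what a row does not reach only later rows make up. A row lasts 1/12 s, in which the tool goes at most 41.7 mm and 7.16 degrees, less where a joint would pass 70% of its speed; a pose out of reach is approached as far as the arm can. A call with a gripper value outside its range is refused whole. The fingers move at their own pace and stop on an object; the grip force is fixed at half the most. Time passes only in rows, so rows that repeat a pose let the fingers close. It gives the time, the measured TCP pose, the force and the opening at its end, in the units of the state.
- ctrl.get_state(): the state, without advancing time (a new reading comes with each control period).
- ctrl.get_image(name): name is "scene" or "top" or "wrist"; returns a dict with "image" (480x640x3 uint8, red, green, blue), "mtx" (3x3 intrinsics, pixels), "dist" ([k1, k2, p1, p2, k3] as OpenCV has them; the pictures are not rectified), "view" (4x4, takes a point from world to camera coordinates). Camera axes: x right, y down, z forward; pixel columns grow to the right and rows downward; lengths in m; the calibration is good to about 2 mm. A picture is of the moment at which its call begins. There is no depth.
- ctrl.close_job(): hands the job in, once; it reports no verdict.
The state is a dict: "clock": time; "q": joint angles; "dq": joint speeds; "joint_efforts": joint torques, N m; "eef_pos": TCP position; "orientation": TCP orientation; "force": force on the tool from outside, world axes, zero at the start; "moment": the same for the moment, N m; "gripper_width": finger opening in m.
Only numpy, scipy, OpenCV 4.12 (cv2) and the standard library are available. Lean on these libraries where they do the work, as an engineer would, in place of code of your own. Each camera call takes 0.05 s, during which the arm holds its last target.

TASK

Put the empty yellow crate on top of the red crate that holds the steel bush, turned so that it stands stacked on the lugs inside the red rim instead of nesting down into it: the two black label holders must end up at opposite ends. The bush stays in the red crate; leave the green crate alone.

Things in the scene. Friction and masses are not known exactly. Their poses are not given: they have to be found in the camera images.
- yellow_crate: Empty yellow stack-nest crate, loose, 0.1 to 0.25 kg. Origin: centre of underside; z up, x along its length toward the black label holder (sticks out 8 mm). Height 56 mm; rim 138 mm long (x), 66 mm wide (y), outer faces upright from 42 to 56 mm height: grip across the 66 mm at mid-length. Below the rim the sides slope in to a base 48 mm wide, 120 mm long.
- red_crate: Red crate with a bush in it, 0.35 kg, loose, at the robot's left, beside yellow; shape and frame as yellow's. Lugs (ledges inside the rim) 46 mm up: one mid +x end, two at the -x corners. Yellow turned 180 degrees to it stands on the lugs, its origin 46 mm above red's, base held in the rim with 6 mm play all round; turned the same way it sinks past the lugs onto the bush, about 33 mm up.
- green_crate: Empty green crate of the same shape, size and frame; a bystander, at the robot's right. Between it and the other two stands a fixed grey bench grinder, about 0.3 m tall: pass over it, not through. Yellow and red stand 0.15 to 0.2 m apart to its left, either one nearer to it.
- bush: Steel bush, 27 mm across and 30 mm tall, standing on the floor of the red crate (3 mm thick). Origin at the centre of its underside.
- yellow_crate_label (a point): Top middle of the yellow crate's black label holder, 73 mm from the crate's origin along its x axis, 56 mm up.
- red_crate_label (a point): Top middle of the red crate's black label holder, 73 mm from the crate's origin along its x axis, 56 mm up.

How it is judged:
At the end, for the whole second after the job is handed in: Yellow stands on the red crate's lugs: origin 40 to 52 mm above red's, within 12 mm sideways, long axes parallel within 12 degrees with label holders at opposite ends, level on it within 5 degrees; red upright on the table, bush still inside; yellow at rest, released (z of yellow_crate in the frame of red_crate between 0.04 and 0.052 m and horizontal distance between yellow_crate and red_crate below 0.012 m and x of yellow_crate_label in the frame of red_crate below -0.05 m and angle between the x axis of yellow_crate and the x axis of red_crate, either way round below 0.21 rad and angle between the z axis of yellow_crate and the z axis of red_crate, either way round below 0.09 rad and angle between red_crate's own z axis and vertical below 0.09 rad and height (world z) of red_crate above -0.01 m and horizontal distance between bush and red_crate below 0.065 m and z of bush in the frame of red_crate below 0.03 m and linear speed of yellow_crate below 0.02 m/s); the robot touches nothing.
It fails at once if the green crate was disturbed (moved more than 20 mm) (distance of green_crate from where it was at the start of the episode above 0.02 m).
It also fails if it takes over 42 s, if anything falls off the work surface, if the arm or the gripper's body presses on something with over 40 N, if the wrist force passes 120 N, or if a joint passes its speed limit or range.

## Working session

There is one attempt and no reset: what is moved stays moved. The work goes in short steps, Python scripts to look and compute and a tool call to move; the robot and the scene stay as the last step left them, time stands still between calls to the robot, and variables do not carry over. Pictures are saved under pics/ and viewed, and the job is handed in when it is done.

Besides the shell and the picture viewer there is one more tool, called as name(argument=value, ...) on one line, values as JSON. arm_command: Moves the arm, as the interface text tells. Its arguments: {"type":"object","properties":{"series":{"type":"array"}},"required":["series"]}

```bash
ls; mkdir -p pics; python3 - <<'E'
from rig import ctrl
import cv2,pickle
s=ctrl.get_state(); print(s)
print(ctrl.nose_length)
d={}
for n in ("scene","top","wrist"):
    im=ctrl.get_image(n); d[n]=im
    cv2.imwrite(f"pics/a_{n}.png",im["image"][:,:,::-1])
    print(n,im["mtx"].tolist(),im["dist"],im["view"].round(3).tolist())
pickle.dump(d,open("a.pkl","wb"))
E
```

```text
pics
{'clock': 0.0, 'q': array([ 1.16239499,  0.43525405,  0.02496121,  1.57407957, -0.01159976,
        1.13402757, -0.07514056]), 'dq': array([-1.53826446e-03, -5.15758495e-04,  7.35499174e-04, -4.07278630e-04,
        4.37102821e-05,  1.36854778e-03,  4.49233280e-04]), 'joint_efforts': array([-5.97605467e-04, -6.70476437e+01,  1.02530412e+00, -3.16212595e+01,
        1.57194788e-02,  1.23582256e-02, -4.62869143e-08]), 'eef_pos': array([ 0.18796489, -0.59554591,  0.23851332]), 'orientation': array([-0.69872545, -0.108219  ,  0.69899936, -0.1071041 ]), 'force': array([-0.14022189,  0.17135545, -0.40247695]), 'moment': array([-0.00599836, -0.02758538,  0.02605933]), 'gripper_width': 0.0852622854252092}
0.008
scene [[564.6907609821919, 0.0, 306.60846861323745], [0.0, 564.6907609821919, 248.78547707226457], [0.0, 0.0, 1.0]] [-0.01310855  0.          0.          0.          0.        ] [[-0.092, 0.996, -0.008, 0.057], [0.703, 0.059, -0.709, -0.361], [-0.706, -0.071, -0.705, 1.687], [0.0, 0.0, 0.0, 1.0]]
top [[502.166476556543, 0.0, 311.0715295093811], [0.0, 502.166476556543, 228.15975194748097], [0.0, 0.0, 1.0]] [-0.13232618  0.          0.          0.          0.        ] [[0.005, -1.0, 0.006, -0.025], [-0.98, -0.006, -0.198, 0.586], [0.198, -0.005, -0.98, 1.362], [0.0, 0.0, 0.0, 1.0]]
wrist [[379.87709817611693, 0.0, 320.567267209732], [0.0, 379.87709817611693, 235.38519958338344], [0.0, 0.0, 1.0]] [-0.0718239  0.         0.         0.         0.       ] [[0.3, -0.954, -0.001, -0.623], [-0.91, -0.287, 0.299, -0.04], [-0.286, -0.089, -0.954, 0.38], [0.0, 0.0, 0.0, 1.0]]
```

View pics/a_scene.png

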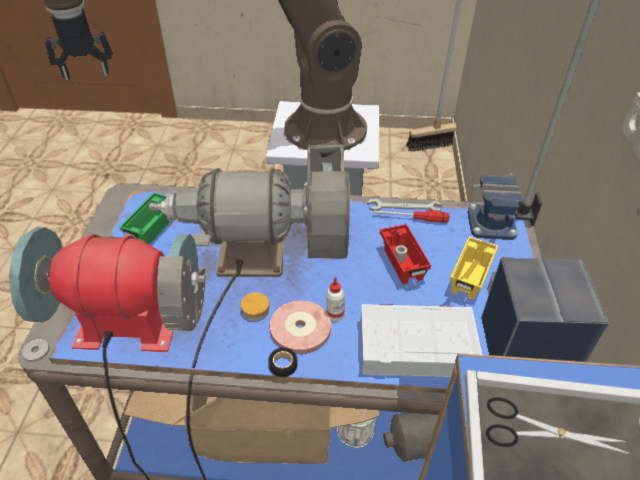

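View pics/a_top.png

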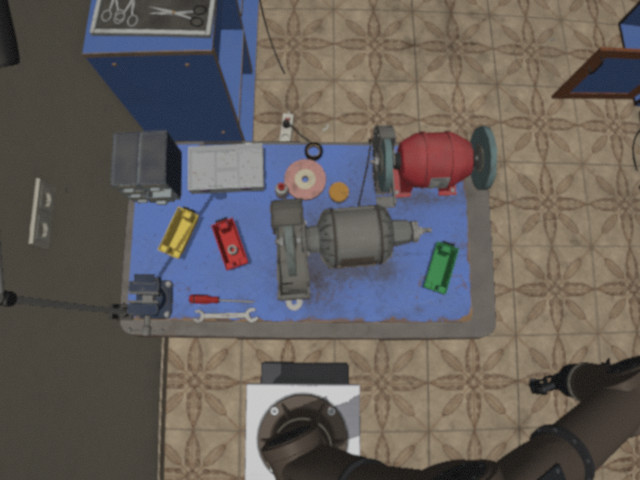

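View pics/a_wrist.png

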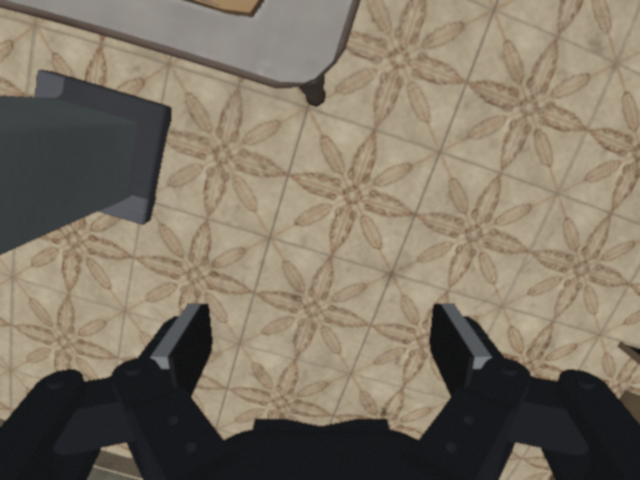

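```bash
cat > h.py <<'E'
import numpy as np,cv2
from scipy.spatial.transform import Rotation as R
def cast(im,px,z):
    px=np.asarray(px,float).reshape(-1,1,2)
    n=cv2.undistortPoints(px,im["mtx"],im["dist"]).reshape(-1,2)
    V=im["view"]; Rw=V[:3,:3]; c=-Rw.T@V[:3,3]
    d=np.c_[n,np.ones(len(n))]@Rw
    return c+d*((z-c[2])/d[:,2])[:,None]
def proj(im,P):
    V=im["view"]
    return cv2.projectPoints(np.asarray(P,float).reshape(-1,3),cv2.Rodrigues(V[:3,:3])[0],V[:3,3],im["mtx"],im["dist"])[0].reshape(-1,2)
def mask(im,col):
    hsv=cv2.cvtColor(im["image"],cv2.COLOR_RGB2HSV)
    if col=="yellow": m=cv2.inRange(hsv,(20,110,70),(32,255,255))
    if col=="green": m=cv2.inRange(hsv,(50,110,40),(85,255,255))
    if col=="red": m=cv2.inRange(hsv,(0,140,60),(7,255,255))|cv2.inRange(hsv,(172,140,60),(180,255,255))
    return m
def blobs(m,amin=150):
    cs,_=cv2.findContours(m,cv2.RETR_EXTERNAL,cv2.CHAIN_APPROX_NONE)
    return [c for c in cs if cv2.contourArea(c)>amin]
E
python3 - <<'E'
from h import *
import pickle
d=pickle.load(open("a.pkl","rb"))
for n in("top","scene"):
    im=d[n]; V=im["view"]; print(n,"cam",(-V[:3,:3].T@V[:3,3]).round(3))
    for col in("yellow","red","green"):
        for c in blobs(mask(im,col)):
            P=cast(im,c.reshape(-1,2).astype(float),0.056)[:,:2]
            (cx,cy),(w,h),a=cv2.minAreaRect((P*1000).astype(np.float32))
            print(col,cv2.boundingRect(c),np.round([cx,cy,w,h,a],1))
t=d["top"]["image"][:,:,::-1]; s=d["scene"]["image"][:,:,::-1]
a=cv2.resize(t[190:290,140:280],None,fx=4,fy=4,interpolation=cv2.INTER_CUBIC)
b=cv2.resize(s[210:310,360:510],None,fx=5,fy=5,interpolation=cv2.INTER_CUBIC)
cv2.imwrite("pics/b1.png",a);cv2.imwrite("pics/b2.png",b)
E
```

```text
top cam [ 0.305 -0.014  1.452]
yellow (159, 208, 39, 50) [574.5 355.5  65.5 138.2  67.8]
red (213, 219, 35, 50) [542.8 209.5 139.2  62.3  20.9]
red (399, 134, 74, 60) [ 783.8 -388.2  219.7  179.6   87.6]
green (424, 242, 34, 52) [ 477.7 -388.1   64.5  137.7   71.4]
scene cam [1.449 0.085 0.934]
yellow (451, 237, 46, 62) [593.8 352.9  64.4 176.6  67.8]
red (48, 235, 115, 110) [ 717.5 -413.2  331.6  237.3   15.1]
red (381, 225, 50, 59) [563.3 210.3 167.5  78.4  20.4]
red (414, 211, 29, 11) [435.3 269.4  65.   35.6  87.6]
green (120, 193, 49, 51) [ 494.3 -376.6   96.4  153.3   71.2]
```

View pics/b1.png

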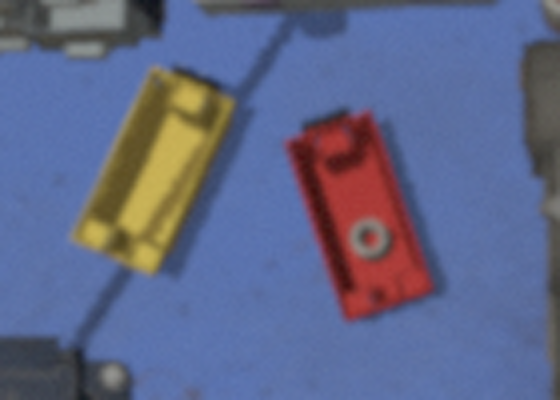

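View pics/b2.png

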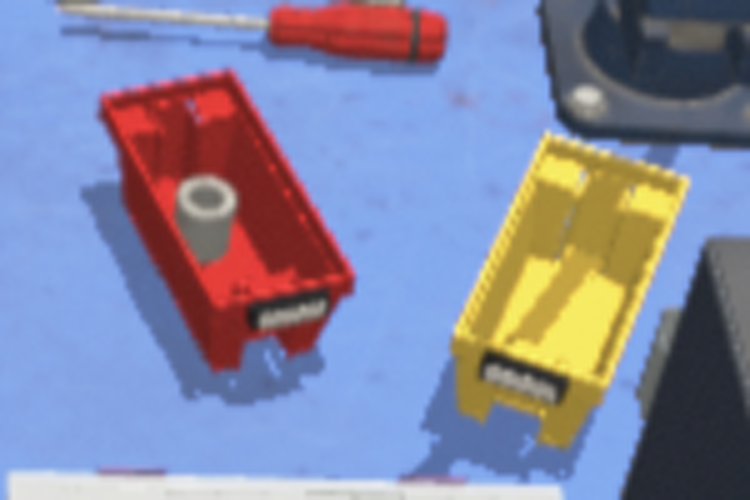

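```bash
cat >> h.py <<'E'
def st(s=None):
    from rig import ctrl
    s=ctrl.get_state()
    M=R.from_quat(s["orientation"]).as_matrix()
    f=lambda v:np.degrees(np.arctan2(v[1],v[0])).round(2)
    print("t",round(s["clock"],2),"pos",s["eef_pos"].round(4),"yawY",f(M[:,1]),"yawZ",f(M[:,2]),"Xaxis",M[:,0].round(3),"q",s["q"].round(3),"F",s["force"].round(1),"w",round(s["gripper_width"],4))
    return s,M
def move(target,yawY,s,M):
    # slide(cm) + rotvec in tool axes to reach vertical-down tool with y axis at yawY deg
    a=np.radians(yawY); x=np.array([0,0,-1.]); y=np.array([np.cos(a),np.sin(a),0]); G=np.c_[x,y,np.cross(x,y)]
    print("slide",(M.T@(np.array(target)-s["eef_pos"])*100).round(2),"rot",R.from_matrix(M.T@G).as_rotvec().round(3))
E
python3 - <<'E'
from h import *
import pickle
d=pickle.load(open("a.pkl","rb"))
s,M=st()
V=d["wrist"]["view"]; c=-V[:3,:3].T@V[:3,3]
print("cam in tool",(M.T@(c-s["eef_pos"])).round(3),"cam fwd in tool",(M.T@V[2,:3]).round(3))
t=d["top"]
for nm,px in dict(boxcorner=(180,200),boxr=(180,165),viseTR=(172,280),viseTL=(131,277),grindL=(272,225),grindBL=(279,300)).items():
    print(nm,[cast(t,px,z)[0,:2].round(3) for z in (0,.1,.2,.3)])
i=d["scene"]
for nm,px in dict(box_nearTL=(497,258),box_TR=(582,258),box_frontTL=(521,320),box_botL=(485,338)).items():
    print(nm,[cast(i,px,z)[0,:2].round(3) for z in (0,.1,.15,.2)])
E
```

```text
t 0.15 pos [ 0.188  -0.5957  0.2387] yawY -72.48 yawZ -162.48 Xaxis [-0.     0.001 -1.   ] q [ 1.162  0.435  0.025  1.574 -0.012  1.134 -0.075] F [-0.5 -0.1 -0.6] w 0.0854
cam in tool [-0.135 -0.001 -0.075] cam fwd in tool [ 0.954 -0.     0.299]
boxcorner [array([0.682, 0.373]), array([0.656, 0.346]), array([0.63 , 0.319]), array([0.604, 0.293])]
boxr [array([0.793, 0.38 ]), array([0.759, 0.353]), array([0.725, 0.325]), array([0.692, 0.298])]
viseTR [array([0.441, 0.383]), array([0.432, 0.356]), array([0.423, 0.328]), array([0.413, 0.301])]
viseTL [array([0.448, 0.507]), array([0.438, 0.471]), array([0.429, 0.435]), array([0.419, 0.399])]
grindL [array([0.607, 0.094]), array([0.586, 0.086]), array([0.565, 0.079]), array([0.545, 0.071])]
grindBL [array([0.387, 0.069]), array([0.381, 0.064]), array([0.376, 0.058]), array([0.37 , 0.052])]
box_nearTL [array([0.508, 0.43 ]), array([0.608, 0.394]), array([0.659, 0.375]), array([0.709, 0.357])]
box_TR [array([0.491, 0.625]), array([0.594, 0.568]), array([0.645, 0.539]), array([0.696, 0.51 ])]
box_frontTL [array([0.686, 0.454]), array([0.768, 0.415]), array([0.809, 0.395]), array([0.849, 0.375])]
box_botL [array([0.739, 0.374]), array([0.815, 0.343]), array([0.853, 0.327]), array([0.891, 0.312])]
```

arm_command(series=[{"slide": [-22,0,0],"rotation": [0,0,0],"hand": 1},{"slide": [-22,0,0],"rotation": [0,0,0],"hand": 1},{"slide": [-22,0,0],"rotation": [0,0,0],"hand": 1},{"slide": [-22,0,0],"rotation": [0,0,0],"hand": 1},{"slide": [-22,-22,-29],"rotation": [-0.8,0,0],"hand": 1},{"slide": [-22,-22,-29],"rotation": [-0.8,0,0],"hand": 1},{"slide": [-22,-22,-29],"rotation": [-0.8,0,0],"hand": 1},{"slide": [-22,-22,-29],"rotation": [-0.8,0,0],"hand": 1},{"slide": [-22,-22,-29],"rotation": [-0.8,0,0],"hand": 1},{"slide": [-22,-22,-29],"rotation": [-0.8,0,0],"hand": 1},{"slide": [-22,-22,-29],"rotation": [-0.8,0,0],"hand": 1},{"slide": [-22,-22,-29],"rotation": [-0.8,0,0],"hand": 1}])

```text
clock: 1.15
eef_pos: [0.3792, -0.325, 0.4546]
orientation: [-0.601, -0.372, 0.601, -0.372]
force: [1.2, -1.0, 0.1]
gripper_width: 0.0855
```

```bash
python3 - <<'E'
from h import *
s,M=st()
move([0.48,0.20,0.44],30,s,M)
move([0.575,0.354,0.30],67.8,s,M)
E
```

```text
t 1.15 pos [ 0.3792 -0.325   0.4546] yawY -26.45 yawZ -116.45 Xaxis [-0. -0. -1.] q [ 0.827  0.142 -0.266  1.46   0.037  1.545  0.101] F [ 1.2 -1.   0.1] w 0.0855
slide [  1.45 -14.36 -51.49] rot [-0.985  0.     0.   ]
slide [ 15.44 -12.71 -69.51] rot [-1.645  0.     0.   ]
```

arm_command(series=[{"slide": [1,-14,-50],"rotation": [-1.0,0,0],"hand": 1},{"slide": [1,-14,-50],"rotation": [-1.0,0,0],"hand": 1},{"slide": [1,-14,-50],"rotation": [-1.0,0,0],"hand": 1},{"slide": [1,-14,-50],"rotation": [-1.0,0,0],"hand": 1},{"slide": [1,-14,-50],"rotation": [-1.0,0,0],"hand": 1},{"slide": [1,-14,-50],"rotation": [-1.0,0,0],"hand": 1},{"slide": [1,-14,-50],"rotation": [-1.0,0,0],"hand": 1},{"slide": [1,-14,-50],"rotation": [-1.0,0,0],"hand": 1},{"slide": [1,-14,-50],"rotation": [-1.0,0,0],"hand": 1},{"slide": [1,-14,-50],"rotation": [-1.0,0,0],"hand": 1},{"slide": [1,-14,-50],"rotation": [-1.0,0,0],"hand": 1},{"slide": [1,-14,-50],"rotation": [-1.0,0,0],"hand": 1}])

```text
clock: 2.15
eef_pos: [0.474, 0.1656, 0.4447]
orientation: [0.35, 0.614, -0.35, 0.614]
force: [1.7, -1.2, -0.1]
gripper_width: 0.0856
```

```bash
python3 - <<'E'
from h import *
s,M=st()
move([0.54,0.33,0.33],67.8,s,M)
E
```

```text
t 2.15 pos [0.474  0.1656 0.4447] yawY 30.6 yawZ -59.4 Xaxis [ 0. -0. -1.] q [ 0.176  0.21  -0.768  1.448  0.146  1.541 -0.051] F [ 1.7 -1.2 -0.1] w 0.0856
slide [ 11.46  14.05 -10.8 ] rot [-0.649  0.001 -0.   ]
```

arm_command(series=[{"slide": [2,4,-3],"rotation": [-0.12,0,0],"hand": 1},{"slide": [4,7,-5],"rotation": [-0.24,0,0],"hand": 1},{"slide": [6,10,-8],"rotation": [-0.36,0,0],"hand": 1},{"slide": [9,14,-11],"rotation": [-0.48,0,0],"hand": 1},{"slide": [11.5,14,-11],"rotation": [-0.6,0,0],"hand": 1},{"slide": [11.5,14,-11],"rotation": [-0.65,0,0],"hand": 1},{"slide": [11.5,14,-11],"rotation": [-0.65,0,0],"hand": 1},{"slide": [11.5,14,-11],"rotation": [-0.65,0,0],"hand": 1},{"slide": [11.5,14,-11],"rotation": [-0.65,0,0],"hand": 1}])

```text
clock: 2.9
eef_pos: [0.5389, 0.3294, 0.331]
orientation: [0.137, 0.693, -0.136, 0.694]
force: [-0.0, -0.4, 1.2]
gripper_width: 0.0854
```

```bash
python3 - <<'E'
from h import *
from rig import ctrl
import pickle
s,M=st()
d={n:ctrl.get_image(n) for n in("wrist","top")}
pickle.dump(d,open("c.pkl","wb"))
cv2.imwrite("pics/c_wrist.png",d["wrist"]["image"][:,:,::-1])
im=d["wrist"]
for col in("yellow","red"):
    for c in blobs(mask(im,col),1500):
        P=cast(im,c.reshape(-1,2).astype(float),0.056)[:,:2]
        print(col,cv2.boundingRect(c),np.round(cv2.minAreaRect((P*1000).astype(np.float32))[0],1),np.round(cv2.minAreaRect((P*1000).astype(np.float32))[1:2],1),cv2.minAreaRect((P*1000).astype(np.float32))[2])
E
```

```text
t 2.9 pos [0.5389 0.3294 0.331 ] yawY 67.72 yawZ -22.28 Xaxis [ 0.001  0.    -1.   ] q [-0.101  0.527 -0.873  1.362  0.401  1.432  0.222] F [-0.  -0.4  1.2] w 0.0854
yellow (330, 144, 61, 123) [572.7 361.2] [[ 63.9 138.6]] 67.89623260498047
red (163, 168, 125, 119) [539.8 216.3] [[138.5  70.5]] 20.94166374206543
```

View pics/c_wrist.png

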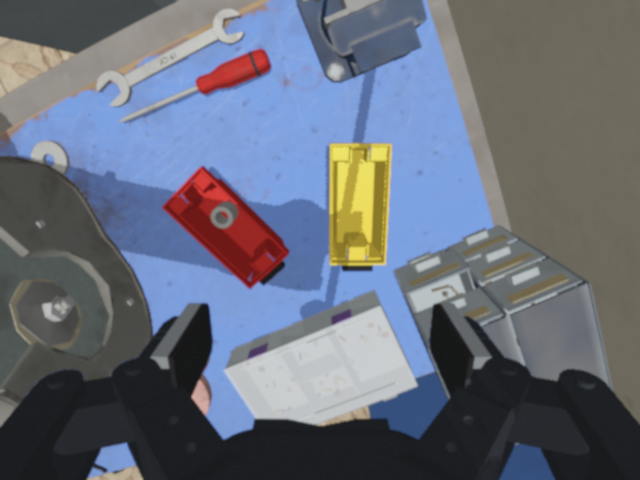

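```bash
python3 - <<'E'
from h import *
s,M=st()
move([0.573,0.359,0.16],67.8,s,M)
E
```

```text
t 3.0 pos [0.539  0.3292 0.3315] yawY 67.73 yawZ -22.27 Xaxis [ 0.003  0.001 -1.   ] q [-0.1    0.527 -0.873  1.362  0.401  1.432  0.223] F [-0.1 -0.4  0.3] w 0.0854
slide [17.16  4.01  1.98] rot [-0.001  0.002 -0.002]
```

arm_command(series=[{"slide": [3,2,1],"rotation": [0,0,0],"hand": 1},{"slide": [7,4,2],"rotation": [0,0,0],"hand": 1},{"slide": [11,4,2],"rotation": [0,0,0],"hand": 1},{"slide": [15,4,2],"rotation": [0,0,0],"hand": 1},{"slide": [17,4,2],"rotation": [0,0,0],"hand": 1},{"slide": [17,4,2],"rotation": [0,0,0],"hand": 1},{"slide": [17,4,2],"rotation": [0,0,0],"hand": 1},{"slide": [17,4,2],"rotation": [0,0,0],"hand": 1},{"slide": [17,4,2],"rotation": [0,0,0],"hand": 1}])

```text
clock: 3.75
eef_pos: [0.5733, 0.3604, 0.1629]
orientation: [0.137, 0.693, -0.135, 0.695]
force: [0.5, -0.8, -0.0]
gripper_width: 0.0855
```

```bash
python3 - <<'E'
from h import *
from rig import ctrl
import pickle
s,M=st(); print(s["dq"].round(3))
im=ctrl.get_image("wrist")
pickle.dump((s,im),open("d.pkl","wb"))
cv2.imwrite("pics/d_wrist.png",im["image"][:,:,::-1])
for col in("yellow",):
    for c in blobs(mask(im,col),1500):
        P=cast(im,c.reshape(-1,2).astype(float),0.056)[:,:2]
        r=cv2.minAreaRect((P*1000).astype(np.float32))
        print(col,cv2.boundingRect(c),np.round(r[0],1),np.round(r[1],1),r[2])
print(proj(im,s["eef_pos"]),proj(im,[s["eef_pos"][0],s["eef_pos"][1],.056]))
E
```

```text
t 3.75 pos [0.5733 0.3604 0.1629] yawY 67.84 yawZ -22.16 Xaxis [ 0.004  0.003 -1.   ] q [-0.171  0.714 -0.798  1.479  0.535  1.171  0.129] F [ 0.5 -0.8 -0. ] w 0.0855
[-0.002  0.004  0.001  0.008  0.003 -0.007  0.001]
yellow (270, 128, 104, 199) [571.8 361.8] [ 64.7 138.3] 67.6808090209961
[[320.80176321 319.52403167]] [[320.10529098 237.7155251 ]]
```

View pics/d_wrist.png

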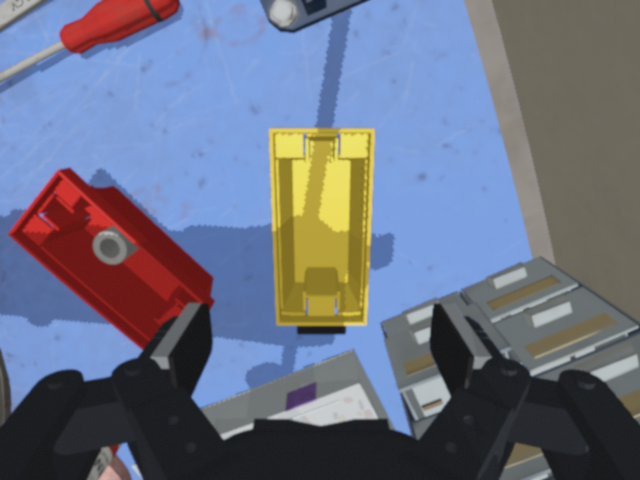

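```bash
python3 - <<'E'
from h import *
import pickle
s,im=pickle.load(open("d.pkl","rb"))
M=R.from_quat(s["orientation"]).as_matrix()
for px in [(383,325),(530,258),(460,290)]:
    for z in (.05,.1,.13,.15,.18):
        P=cast(im,px,z)[0]; print(px,z,P[:2].round(3),"tool yz",(M.T@(P-s["eef_pos"]))[1:].round(3))
for px in [(497,258)]:
    print([(z,cast(pickle.load(open("a.pkl","rb"))["scene"],px,z)[0,:2].round(3)) for z in (.1,.12,.14,.16,.18,.2)])
move([0.5718,0.3618,0.038],67.7,s,M)
E
```

```text
(383, 325) 0.05 [0.656 0.377] tool yz [0.046 0.07 ]
(383, 325) 0.1 [0.625 0.38 ] tool yz [0.037 0.04 ]
(383, 325) 0.13 [0.606 0.381] tool yz [0.031 0.022]
(383, 325) 0.15 [0.593 0.382] tool yz [0.028 0.01 ]
(383, 325) 0.18 [0.575 0.384] tool yz [ 0.022 -0.008]
(530, 258) 0.05 [0.646 0.493] tool yz [0.15  0.017]
(530, 258) 0.1 [0.617 0.472] tool yz [ 0.12  -0.002]
(530, 258) 0.13 [0.599 0.459] tool yz [ 0.101 -0.013]
(530, 258) 0.15 [0.587 0.451] tool yz [ 0.089 -0.021]
(530, 258) 0.18 [0.57  0.439] tool yz [ 0.071 -0.033]
(460, 290) 0.05 [0.651 0.439] tool yz [0.101 0.042]
(460, 290) 0.1 [0.62  0.429] tool yz [0.081 0.018]
(460, 290) 0.13 [0.602 0.423] tool yz [0.068 0.003]
(460, 290) 0.15 [0.59  0.419] tool yz [ 0.06  -0.006]
(460, 290) 0.18 [0.572 0.413] tool yz [ 0.048 -0.021]
[(0.1, array([0.608, 0.394])), (0.12, array([0.629, 0.386])), (0.14, array([0.649, 0.379])), (0.16, array([0.669, 0.371])), (0.18, array([0.689, 0.364])), (0.2, array([0.709, 0.357]))]
slide [12.49  0.03 -0.22] rot [ 0.003  0.002 -0.004]
```

```bash
python3 - <<'E'
from h import *
import pickle
c=pickle.load(open("c.pkl","rb"))["wrist"]; s,im=pickle.load(open("d.pkl","rb"))
M=R.from_quat(s["orientation"]).as_matrix()
def tri(a,pa,b,pb):
    u=[cv2.undistortPoints(np.array([[p]],float),i["mtx"],i["dist"]).reshape(2,1) for i,p in((a,pa),(b,pb))]
    X=cv2.triangulatePoints(a["view"][:3],b["view"][:3],*u)[:,0]; X=X[:3]/X[3]
    print(X.round(3),"tool yz",(M.T@(X-s["eef_pos"]))[1:].round(3),proj(a,X)-pa,proj(b,X)-pb)
tri(c,(395,268),im,(383,325)); tri(c,(500,227),im,(532,258))
I=np.hstack([cv2.resize(c["image"][210:360,380:600,::-1],None,fx=1.8,fy=1.8),cv2.resize(im["image"][240:390,370:590,::-1],None,fx=1.8,fy=1.8)])
cv2.imwrite("pics/e.png",I)
E
```

```text
[0.667 0.376 0.032] tool yz [0.05  0.081] [[0.03744918 0.00664888]] [[-0.05804299 -0.01011407]]
[ 0.707  0.541 -0.055] tool yz [0.216 0.055] [[-1.1143606  1.3327237]] [[ 1.5901548  -1.90757906]]
```

View pics/e.png

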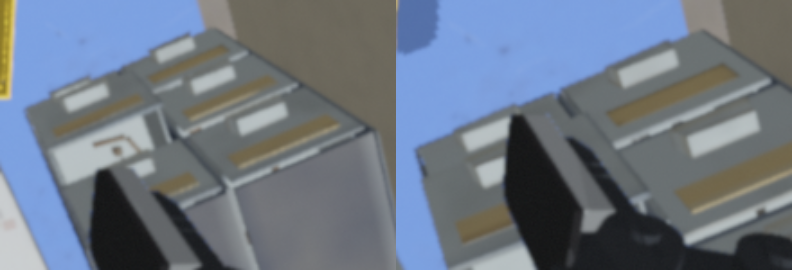

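arm_command(series=[{"slide": [4,0,-0.2],"rotation": [0,0,0],"hand": 1},{"slide": [8,0,-0.2],"rotation": [0,0,0],"hand": 1},{"slide": [10,0,-0.2],"rotation": [0,0,0],"hand": 1},{"slide": [11,0,-0.2],"rotation": [0,0,0],"hand": 1},{"slide": [12,0,-0.2],"rotation": [0,0,0],"hand": 1},{"slide": [12.4,0,-0.2],"rotation": [0,0,0],"hand": 1},{"slide": [12.4,0,-0.2],"rotation": [0,0,0],"hand": 1},{"slide": [12.4,0,-0.2],"rotation": [0,0,0],"hand": 1},{"slide": [12.4,0,-0.2],"rotation": [0,0,0],"hand": 1}])

```text
clock: 4.55
eef_pos: [0.571, 0.3609, 0.0373]
orientation: [0.136, 0.693, -0.135, 0.695]
force: [-0.4, 0.7, 0.7]
gripper_width: 0.0854
```

```bash
python3 - <<'E'
from h import *
from rig import ctrl
s,M=st()
im=ctrl.get_image("wrist")
cv2.imwrite("pics/f_wrist.png",im["image"][:,:,::-1])
for c in blobs(mask(im,"yellow"),1500):
        P=cast(im,c.reshape(-1,2).astype(float),0.056)[:,:2]
        r=cv2.minAreaRect((P*1000).astype(np.float32))
        print(cv2.boundingRect(c),np.round(r[0],1),np.round(r[1],1),r[2])
E
```

```text
t 4.55 pos [0.571  0.3609 0.0373] yawY 67.89 yawZ -22.11 Xaxis [ 0.002  0.001 -1.   ] q [-0.208  0.839 -0.725  1.583  0.642  0.969  0.042] F [-0.4  0.7  0.7] w 0.0854
(218, 147, 215, 288) [558.3 367.3] [ 65.2 110.2] 67.63531494140625
```

View pics/f_wrist.png

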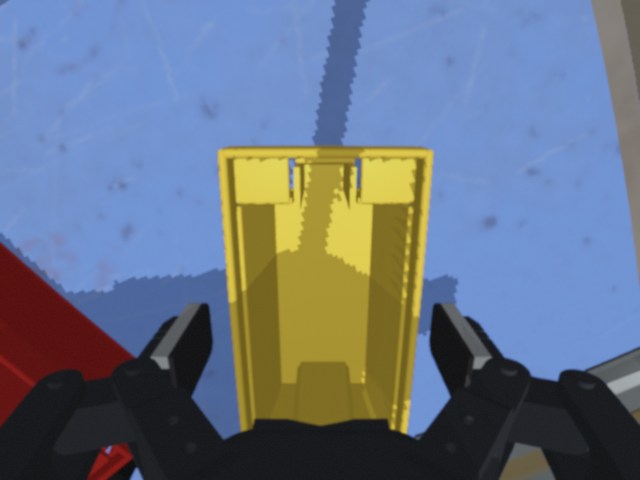

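The jaws straddle yellow evenly (rim edges at columns 222–430, pads at 210 and 433), so I'm closing.

arm_command(series=[{"slide": [0,0,0],"rotation": [0,0,0],"hand": -1},{"slide": [0,0,0],"rotation": [0,0,0],"hand": -1},{"slide": [0,0,0],"rotation": [0,0,0],"hand": -1},{"slide": [0,0,0],"rotation": [0,0,0],"hand": -1},{"slide": [0,0,0],"rotation": [0,0,0],"hand": -1},{"slide": [0,0,0],"rotation": [0,0,0],"hand": -1},{"slide": [0,0,0],"rotation": [0,0,0],"hand": -1},{"slide": [0,0,0],"rotation": [0,0,0],"hand": -1}])

```text
clock: 5.27
eef_pos: [0.5707, 0.3608, 0.0369]
orientation: [0.136, 0.694, -0.135, 0.694]
force: [-1.5, -1.3, 6.4]
gripper_width: 0.0647
```

```bash
python3 - <<'E'
from h import *
from rig import ctrl
s,M=st()
im=ctrl.get_image("wrist")
cv2.imwrite("pics/g_wrist.png",im["image"][:,:,::-1])
E
```

```text
t 5.27 pos [0.5707 0.3608 0.0369] yawY 67.89 yawZ -22.11 Xaxis [ 0.001  0.001 -1.   ] q [-0.209  0.839 -0.725  1.583  0.642  0.969  0.042] F [-1.5 -1.3  6.4] w 0.0647
```

View pics/g_wrist.png

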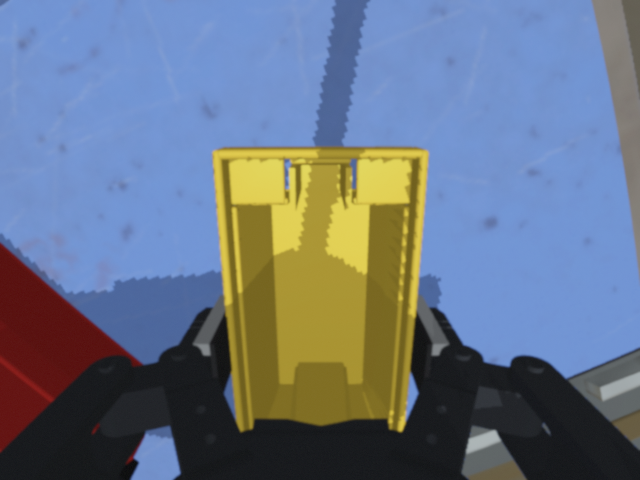

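arm_command(series=[{"slide": [-2,0,0],"rotation": [0,0,0],"hand": -1},{"slide": [-5,0,0],"rotation": [0,0,0],"hand": -1},{"slide": [-9,0,0],"rotation": [0,0,0],"hand": -1},{"slide": [-13,0,0],"rotation": [0,0,0],"hand": -1},{"slide": [-17,0,0],"rotation": [0,0,0],"hand": -1},{"slide": [-21,0,0],"rotation": [0,0,0],"hand": -1},{"slide": [-22,0,0],"rotation": [0,0,0],"hand": -1},{"slide": [-22,0,0],"rotation": [0,0,0],"hand": -1}])

```text
clock: 5.98
eef_pos: [0.571, 0.3617, 0.2599]
orientation: [0.137, 0.692, -0.134, 0.695]
force: [-0.7, 0.3, -2.7]
gripper_width: 0.0647
```

```bash
python3 - <<'E'
from h import *
from rig import ctrl
import pickle
s,M=st()
im=ctrl.get_image("wrist"); pickle.dump((s,im),open("g.pkl","wb"))
cv2.imwrite("pics/h_wrist.png",im["image"][:,:,::-1])
for c in blobs(mask(im,"yellow"),1500):
    x,y,w,h=cv2.boundingRect(c); print(x,y,w,h)
    c=c.reshape(-1,2)
    top=c[(abs(c[:,1]-y)<3)]; print(top.min(0),top.max(0))
    P=cast(im,[(x+15,y),(x+w-15,y),(x,y+5),(x+w-1,y+5)],s["eef_pos"][2]-.0369+.056)
    print(((P-s["eef_pos"])@M).round(4))
move([0.543,0.212,0.26],-69,s,M)
E
```

```text
t 5.98 pos [0.571  0.3617 0.2599] yawY 67.88 yawZ -22.12 Xaxis [ 0.005  0.004 -1.   ] q [-0.165  0.637 -0.834  1.361  0.471  1.34   0.182] F [-0.7  0.3 -2.7] w 0.0647
213 147 215 286
[221 147] [420 149]
[[-0.0195 -0.0278 -0.0692]
 [-0.0192  0.0277 -0.0692]
 [-0.0195 -0.0324 -0.0678]
 [-0.0191  0.0321 -0.0677]]
slide [ -0.09 -14.92   3.04] rot [ 2.389 -0.005 -0.006]
```

View pics/h_wrist.png

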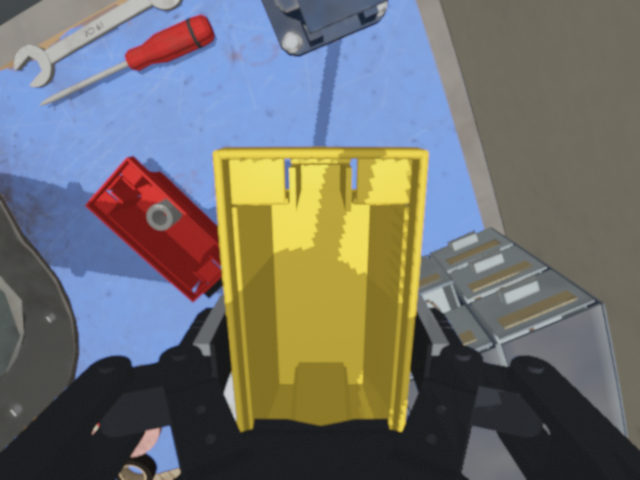

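arm_command(series=[{"slide": [0,-3,0.6],"rotation": [0.12,0,0],"hand": -1},{"slide": [0,-6,1.2],"rotation": [0.24,0,0],"hand": -1},{"slide": [0,-9,1.8],"rotation": [0.36,0,0],"hand": -1},{"slide": [0,-12,2.4],"rotation": [0.48,0,0],"hand": -1},{"slide": [0,-14,3],"rotation": [0.6,0,0],"hand": -1},{"slide": [0,-15,3],"rotation": [0.72,0,0],"hand": -1},{"slide": [0,-15,3],"rotation": [0.84,0,0],"hand": -1},{"slide": [0,-15,3],"rotation": [0.96,0,0],"hand": -1},{"slide": [0,-15,3],"rotation": [1.08,0,0],"hand": -1},{"slide": [0,-15,3],"rotation": [1.2,0,0],"hand": -1},{"slide": [0,-15,3],"rotation": [1.2,0,0],"hand": -1},{"slide": [0,-15,3],"rotation": [1.2,0,0],"hand": -1}])

```text
clock: 7.03
eef_pos: [0.5408, 0.2091, 0.2536]
orientation: [-0.502, -0.497, 0.504, -0.497]
force: [-0.7, 0.3, -1.8]
gripper_width: 0.0649
```

```bash
python3 - <<'E'
from h import *
s,M=st()
move([0.543,0.212,0.26],-69,s,M)
E
```

```text
t 7.03 pos [0.5408 0.2091 0.2536] yawY -0.66 yawZ -90.66 Xaxis [-0.003 -0.002 -1.   ] q [-0.032  0.422 -0.604  1.626  0.254  1.177 -0.706] F [-0.7  0.3 -1.8] w 0.0649
slide [-0.64  0.22 -0.29] rot [1.193 0.003 0.002]
```

arm_command(series=[{"slide": [0,0.2,-0.3],"rotation": [0.12,0,0],"hand": -1},{"slide": [0,0.2,-0.3],"rotation": [0.24,0,0],"hand": -1},{"slide": [0,0.2,-0.3],"rotation": [0.36,0,0],"hand": -1},{"slide": [0,0.2,-0.3],"rotation": [0.48,0,0],"hand": -1},{"slide": [0,0.2,-0.3],"rotation": [0.6,0,0],"hand": -1},{"slide": [0,0.2,-0.3],"rotation": [0.72,0,0],"hand": -1},{"slide": [0,0.2,-0.3],"rotation": [0.84,0,0],"hand": -1},{"slide": [0,0.2,-0.3],"rotation": [0.96,0,0],"hand": -1},{"slide": [0,0.2,-0.3],"rotation": [1.08,0,0],"hand": -1},{"slide": [0,0.2,-0.3],"rotation": [1.19,0,0],"hand": -1},{"slide": [0,0.2,-0.3],"rotation": [1.19,0,0],"hand": -1},{"slide": [0,0.2,-0.3],"rotation": [1.19,0,0],"hand": -1}])

```text
clock: 8.03
eef_pos: [0.5433, 0.2127, 0.2547]
orientation: [-0.694, -0.131, 0.695, -0.131]
force: [-0.4, -0.4, -1.5]
gripper_width: 0.065
```

```bash
python3 - <<'E'
from h import *
from rig import ctrl
import pickle
s,M=st(); print(s["dq"].round(3))
d={n:ctrl.get_image(n) for n in("wrist","top","scene")}
pickle.dump((s,d),open("i.pkl","wb"))
for n in d: cv2.imwrite(f"pics/i_{n}.png",d[n]["image"][:,:,::-1])
print("TCP axis at z .056 in wrist",proj(d["wrist"],[*s["eef_pos"][:2],.056]))
E
```

```text
t 8.03 pos [0.5433 0.2127 0.2547] yawY -68.68 yawZ -158.68 Xaxis [-0.001 -0.001 -1.   ] q [-0.213  0.384 -0.348  1.632  0.14   1.152 -1.794] F [-0.4 -0.4 -1.5] w 0.065
[ 0.007 -0.002 -0.009 -0.004  0.001  0.003  0.013]
TCP axis at z .056 in wrist [[321.40734574 204.09621169]]
```

View pics/i_wrist.png

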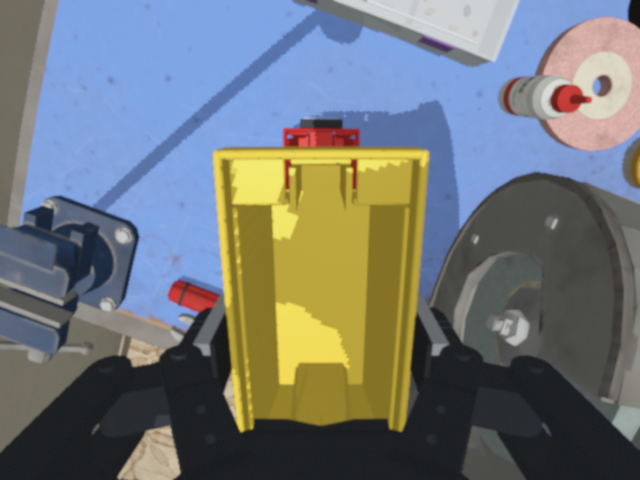

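View pics/i_scene.png

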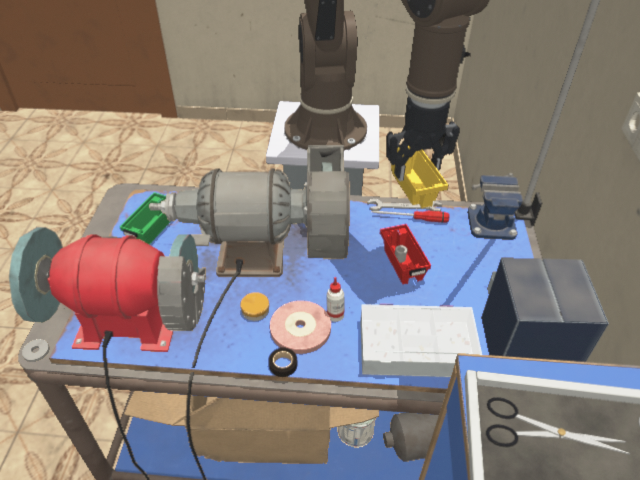

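```bash
python3 - <<'E'
from h import *
import pickle
s,d=pickle.load(open("i.pkl","rb")); im=d["wrist"]
M=R.from_quat(s["orientation"]).as_matrix()
cv2.imwrite("pics/i_z.png",cv2.resize(im["image"][105:205,260:390,::-1],None,fx=6,fy=6,interpolation=cv2.INTER_CUBIC))
for c in blobs(mask(im,"red"),100):
    print(cv2.boundingRect(c),cv2.contourArea(c))
m=mask(im,"red")
for x in range(282,364,6): 
    col=np.flatnonzero(m[110:150,x]); print(x,col[:1]+110, end=" ")
print()
for y in range(126,150,3): 
    r=np.flatnonzero(m[y,260:390]); print(y,r[:1]+260,r[-1:]+260)
E
```

```text
(181, 285, 37, 28) 602.0
(169, 281, 17, 22) 199.5
(284, 127, 75, 19) 1199.5
(552, 86, 39, 26) 637.5
282 [] 288 [129] 294 [129] 300 [128] 306 [128] 312 [128] 318 [128] 324 [128] 330 [128] 336 [128] 342 [129] 348 [130] 354 [130] 360 [] 
126 [] []
129 [285] [347]
132 [284] [358]
135 [284] [358]
138 [284] [358]
141 [284] [358]
144 [284] [358]
147 [] []
```

View pics/i_z.png

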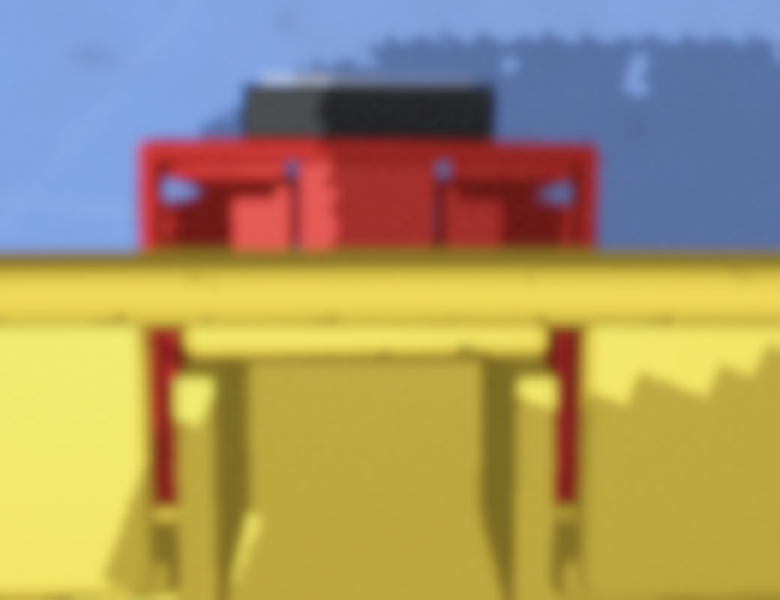

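```bash
python3 - <<'E'
from h import *
import pickle
s,d=pickle.load(open("i.pkl","rb")); im=d["wrist"]
M=R.from_quat(s["orientation"]).as_matrix()
P=cast(im,[(283.3,128.5),(359.7,129.5),(321,128.7)],.056)
T=(P-s["eef_pos"])@M
print(P.round(4)); print(T.round(4), "width",np.linalg.norm(P[0]-P[1]))
v=P[0]-P[1]; yaw=np.degrees(np.arctan2(v[1],v[0]))-90; print("red yaw",yaw)
for yw in (yaw,20.93):
    a=np.radians(yw); c=(P[0]+P[1])/2-.069*np.array([np.cos(a),np.sin(a),0]); print("red centre",c.round(4), "tool",((c-s["eef_pos"])@M).round(4))
t=d["top"]
for c in blobs(mask(t,"red")): 
    Q=cast(t,c.reshape(-1,2).astype(float),0.056)[:,:2]; print(cv2.minAreaRect((Q*1000).astype(np.float32)))
E
```

```text
[[0.5929 0.2668 0.056 ]
 [0.6157 0.2059 0.056 ]
 [0.6043 0.2369 0.056 ]]
[[ 0.1986 -0.0325 -0.0662]
 [ 0.1986  0.0325 -0.0654]
 [ 0.1986 -0.0004 -0.066 ]] width 0.06502965710906504
red yaw 20.55846237845782
red centre [0.5397 0.2121 0.056 ] tool [ 0.1987 -0.0009  0.0032]
red centre [0.5399 0.2117 0.056 ] tool [ 0.1987 -0.0005  0.0032]
((783.7315063476562, -388.17559814453125), (219.73681640625, 179.53631591796875), 87.47462463378906)
```

arm_command(series=[{"slide": [3,-0.1,0.3],"rotation": [0.01,0,0],"hand": -1},{"slide": [6,-0.1,0.3],"rotation": [0.01,0,0],"hand": -1},{"slide": [9,-0.1,0.3],"rotation": [0.01,0,0],"hand": -1},{"slide": [11,-0.1,0.3],"rotation": [0.01,0,0],"hand": -1},{"slide": [13,-0.1,0.3],"rotation": [0.01,0,0],"hand": -1},{"slide": [14,-0.1,0.3],"rotation": [0.01,0,0],"hand": -1},{"slide": [14,-0.1,0.3],"rotation": [0.01,0,0],"hand": -1},{"slide": [14,-0.1,0.3],"rotation": [0.01,0,0],"hand": -1},{"slide": [14,-0.1,0.3],"rotation": [0.01,0,0],"hand": -1}])

```text
clock: 8.93
eef_pos: [0.5413, 0.2132, 0.1169]
orientation: [0.697, 0.126, -0.695, 0.125]
force: [-0.0, 0.2, -1.9]
gripper_width: 0.0645
```

```bash
python3 - <<'E'
from h import *
from rig import ctrl
import pickle
s,M=st()
d={n:ctrl.get_image(n) for n in("wrist","scene")}
pickle.dump((s,d),open("j.pkl","wb"))
for n in d: cv2.imwrite(f"pics/j_{n}.png",d[n]["image"][:,:,::-1])
cv2.imwrite("pics/j_z.png",cv2.resize(d["wrist"]["image"][80:180,220:430,::-1],None,fx=3.8,fy=3.8,interpolation=cv2.INTER_CUBIC))
cv2.imwrite("pics/j_s.png",cv2.resize(d["scene"]["image"][170:310,340:500,::-1],None,fx=4,fy=4,interpolation=cv2.INTER_CUBIC))
move([.540,.212,.083],-69.2,s,M)
E
```

```text
t 8.93 pos [0.5413 0.2132 0.1169] yawY -69.58 yawZ -159.58 Xaxis [ 0.002  0.001 -1.   ] q [-0.239  0.516 -0.321  1.8    0.208  0.856 -1.872] F [-0.   0.2 -1.9] w 0.0645
slide [3.39 0.07 0.17] rot [-0.007 -0.002  0.   ]
```

View pics/j_z.png

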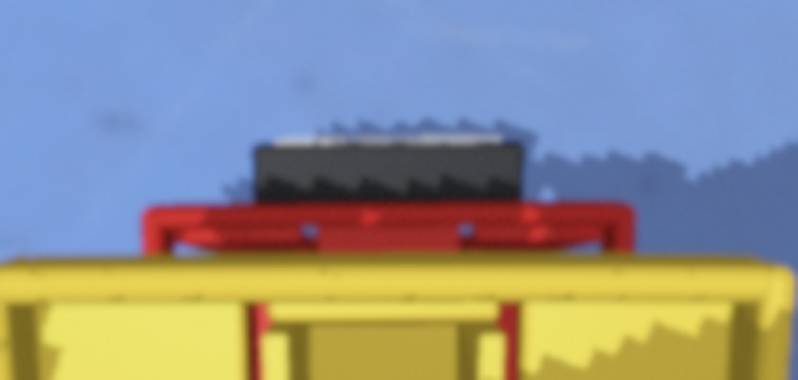

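View pics/j_s.png

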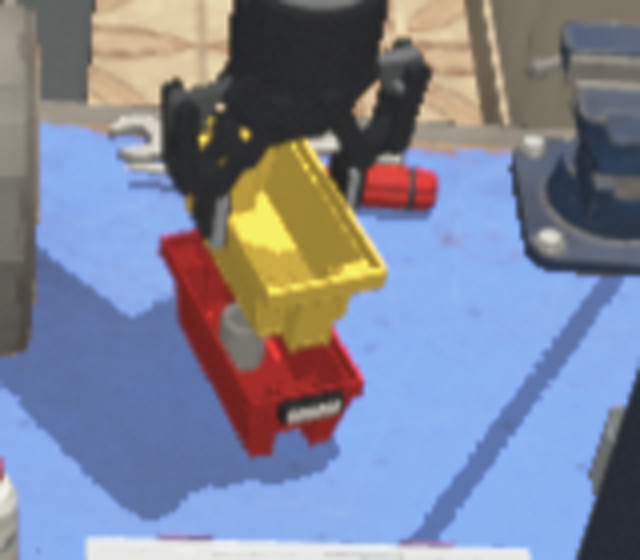

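```bash
python3 - <<'E'
from h import *
import pickle
s,d=pickle.load(open("j.pkl","rb")); im=d["wrist"]
M=R.from_quat(s["orientation"]).as_matrix()
P=cast(im,[(258.2,134.3),(386.6,134)],.056)
print(((P-s["eef_pos"])@M).round(4), np.linalg.norm(P[0]-P[1]))
v=P[0]-P[1]; print("red yaw",np.degrees(np.arctan2(v[1],v[0]))-90)
m=mask(im,"yellow"); c=max(blobs(m),key=cv2.contourArea); x,y,w,h=cv2.boundingRect(c); print(x,y,w,h)
P=cast(im,[(x+15,y),(x+w-15,y),(x,y+5),(x+w-1,y+5)],s["eef_pos"][2]-.0369+.056)
print(((P-s["eef_pos"])@M).round(4))
E
```

```text
[[ 0.0611 -0.0322 -0.0673]
 [ 0.0611  0.0324 -0.0674]] 0.06452683075403377
red yaw 20.528779019288336
214 147 215 286
[[-0.019  -0.0284 -0.067 ]
 [-0.019   0.0273 -0.067 ]
 [-0.019  -0.033  -0.0656]
 [-0.019   0.0316 -0.0655]]
```

arm_command(series=[{"slide": [1,0,0],"rotation": [0,0,0],"hand": -1},{"slide": [1.8,0,0],"rotation": [0,0,0],"hand": -1},{"slide": [2.4,0,0],"rotation": [0,0,0],"hand": -1},{"slide": [2.8,0,0],"rotation": [0,0,0],"hand": -1},{"slide": [3.0,0,0],"rotation": [0,0,0],"hand": -1},{"slide": [3.2,0,0],"rotation": [0,0,0],"hand": -1},{"slide": [3.2,0,0],"rotation": [0,0,0],"hand": -1},{"slide": [3.2,0,0],"rotation": [0,0,0],"hand": -1}])

```text
clock: 9.7
eef_pos: [0.5406, 0.2128, 0.0837]
orientation: [0.696, 0.125, -0.696, 0.125]
force: [0.3, -0.7, -1.5]
gripper_width: 0.0649
```

```bash
python3 - <<'E'
from h import *
from rig import ctrl
import pickle
s,M=st()
d={n:ctrl.get_image(n) for n in("wrist","scene")}
pickle.dump((s,d),open("k.pkl","wb"))
cv2.imwrite("pics/k_w.png",d["wrist"]["image"][:,:,::-1])
cv2.imwrite("pics/k_s.png",cv2.resize(d["scene"]["image"][170:310,340:500,::-1],None,fx=4,fy=4,interpolation=cv2.INTER_CUBIC))
E
```

```text
t 9.7 pos [0.5406 0.2128 0.0837] yawY -69.62 yawZ -159.62 Xaxis [ 0.  0. -1.] q [-0.249  0.558 -0.308  1.828  0.228  0.79  -1.89 ] F [ 0.3 -0.7 -1.5] w 0.0649
```

View pics/k_w.png

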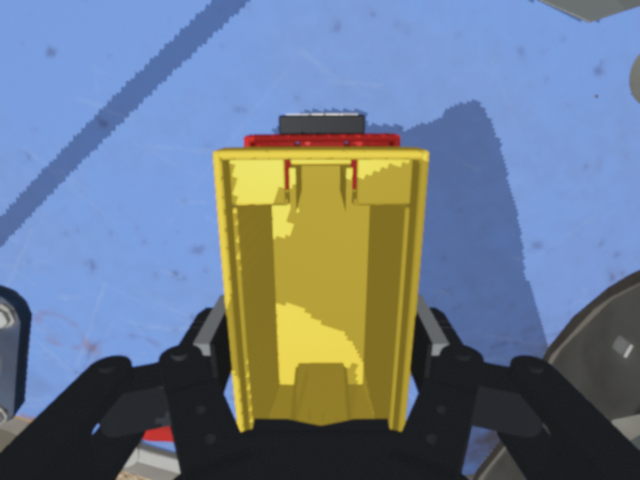

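View pics/k_s.png

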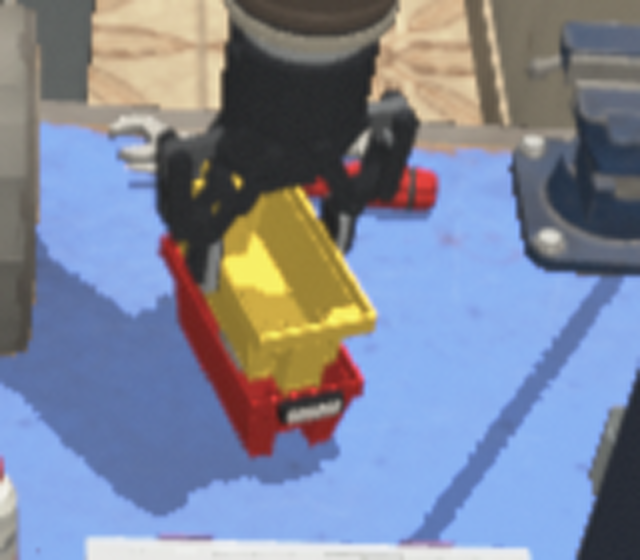

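arm_command(series=[{"slide": [0.1,0,0],"rotation": [0,0,0],"hand": -1},{"slide": [0.1,0,0],"rotation": [0,0,0],"hand": -1},{"slide": [0.2,0,0],"rotation": [0,0,0],"hand": -1},{"slide": [0.2,0,0],"rotation": [0,0,0],"hand": -1}])

```text
clock: 10.13
eef_pos: [0.5408, 0.2129, 0.0828]
orientation: [0.696, 0.125, -0.696, 0.125]
force: [-3.0, -1.8, 10.3]
gripper_width: 0.0648
```

arm_command(series=[{"slide": [-0.1,0,0],"rotation": [0,0,0],"hand": -1},{"slide": [-0.1,0,0],"rotation": [0,0,0],"hand": 1},{"slide": [-0.1,0,0],"rotation": [0,0,0],"hand": 1},{"slide": [-0.1,0,0],"rotation": [0,0,0],"hand": 1},{"slide": [-0.1,0,0],"rotation": [0,0,0],"hand": 1},{"slide": [-0.1,0,0],"rotation": [0,0,0],"hand": 1},{"slide": [-0.1,0,0],"rotation": [0,0,0],"hand": 1},{"slide": [-0.1,0,0],"rotation": [0,0,0],"hand": 1},{"slide": [-0.1,0,0],"rotation": [0,0,0],"hand": 1}])

```text
clock: 10.88
eef_pos: [0.5404, 0.2127, 0.0826]
orientation: [-0.696, -0.125, 0.696, -0.125]
force: [0.3, -0.5, -0.2]
gripper_width: 0.0856
```

```bash
python3 - <<'E'
from h import *
from rig import ctrl
s,M=st()
d={n:ctrl.get_image(n) for n in("wrist","scene")}
cv2.imwrite("pics/l_w.png",d["wrist"]["image"][:,:,::-1])
E
```

```text
t 10.88 pos [0.5404 0.2127 0.0826] yawY -69.62 yawZ -159.62 Xaxis [-0. -0. -1.] q [-0.249  0.559 -0.308  1.829  0.229  0.788 -1.891] F [ 0.3 -0.5 -0.2] w 0.0856
```

View pics/l_w.png

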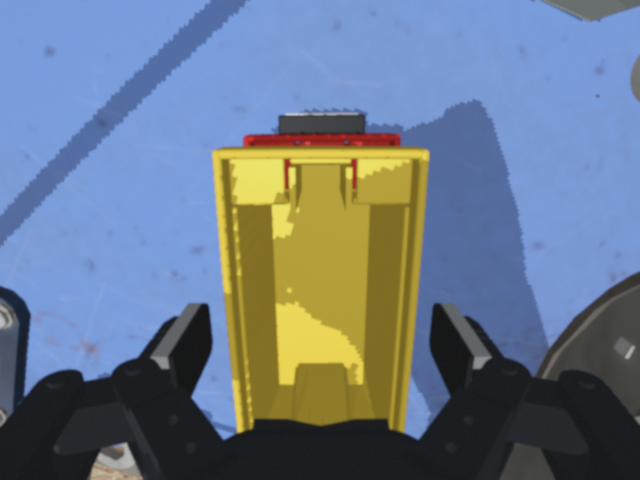

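Released, and yellow did not move (rim edge still at row 149). Now retracting straight up.

arm_command(series=[{"slide": [-1,0,0],"rotation": [0,0,0],"hand": 1},{"slide": [-3,0,0],"rotation": [0,0,0],"hand": 1},{"slide": [-6,0,0],"rotation": [0,0,0],"hand": 1},{"slide": [-9,0,0],"rotation": [0,0,0],"hand": 1},{"slide": [-12,0,0],"rotation": [0,0,0],"hand": 1},{"slide": [-15,0,0],"rotation": [0,0,0],"hand": 1},{"slide": [-18,0,0],"rotation": [0,0,0],"hand": 1},{"slide": [-20,0,0],"rotation": [0,0,0],"hand": 1},{"slide": [-20,0,0],"rotation": [0,0,0],"hand": 1},{"slide": [-20,0,0],"rotation": [0,0,0],"hand": 1},{"slide": [-20,0,0],"rotation": [0,0,0],"hand": 1}])

```text
clock: 11.9
eef_pos: [0.5401, 0.2125, 0.2824]
orientation: [-0.696, -0.125, 0.696, -0.125]
force: [-0.2, 0.0, 0.1]
gripper_width: 0.0854
```

```bash
python3 - <<'E'
from h import *
from rig import ctrl
import pickle
s,M=st()
d={n:ctrl.get_image(n) for n in("wrist","scene","top")}
pickle.dump((s,d),open("m.pkl","wb"))
cv2.imwrite("pics/m_w.png",d["wrist"]["image"][:,:,::-1])
cv2.imwrite("pics/m_s.png",cv2.resize(d["scene"]["image"][170:310,340:500,::-1],None,fx=4,fy=4,interpolation=cv2.INTER_CUBIC))
im=d["wrist"]
for z in (.102,.089):
  c=max(blobs(mask(im,"yellow")),key=cv2.contourArea); P=cast(im,c.reshape(-1,2).astype(float),z)[:,:2]
  print("yellow rim z",z,cv2.minAreaRect((P*1000).astype(np.float32)))
g=[cv2.boundingRect(c) for c in blobs(mask(d["top"],"green"))]; print("green",g)
E
```

```text
t 11.9 pos [0.5401 0.2125 0.2824] yawY -69.62 yawZ -159.62 Xaxis [-0. -0. -1.] q [-0.212  0.358 -0.35   1.599  0.129  1.208 -1.802] F [-0.2  0.   0.1] w 0.0854
yellow rim z 0.102 ((537.5657958984375, 212.4017333984375), (138.75831604003906, 64.3202896118164), 20.36098289489746)
yellow rim z 0.089 ((534.5540771484375, 211.28012084960938), (144.47781372070312, 66.97149658203125), 20.360971450805664)
green [(424, 243, 34, 51)]
```

View pics/m_w.png

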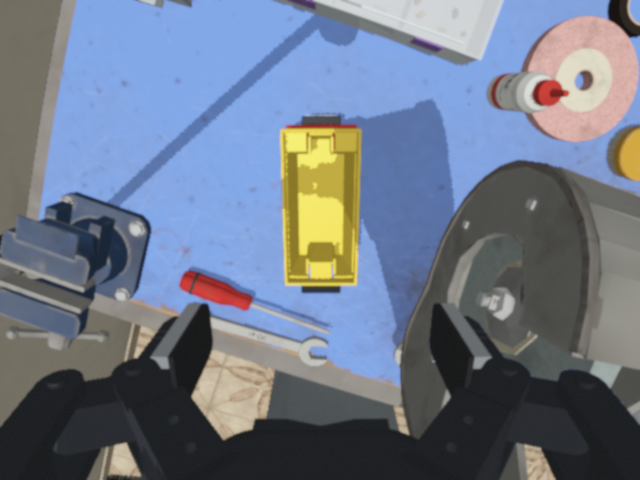

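View pics/m_s.png

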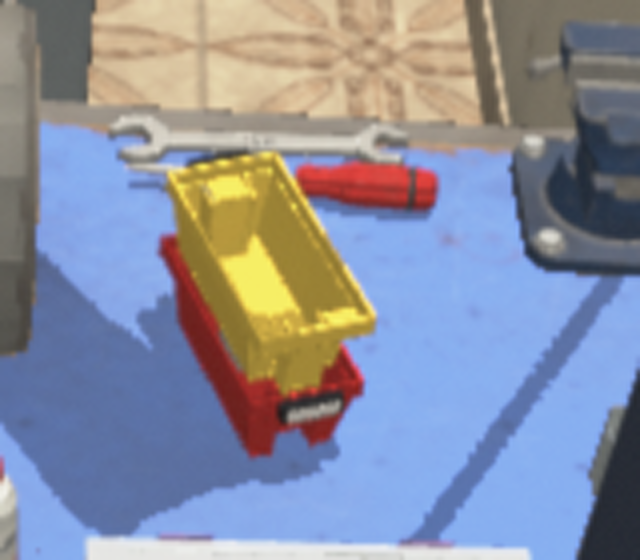

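```bash
python3 - <<'E'
from rig import ctrl
print(ctrl.close_job())
E
```

```text
the job is handed in; nothing more can be done
None
```

I gripped the yellow crate across its rim and turned it about 137° over the red crate. Then I lowered it onto the lugs, released it, backed straight up 20 cm and handed the job in at about 12 s.

**Last checks, all in agreement:**
- **Height:** the crate touched down with the tool at 82.8 mm, against 83 mm expected for standing on the lugs. The contact force was about 10 N. In the last wrist picture the rim measures 138.8 × 64.3 mm if the origin is 46 mm up. Taken as nested, 33 mm up, it would come out 144 mm long, so it is not nested.
- **Position:** yellow's centre is at (0.538, 0.212) and red's at (0.540, 0.212), about 2 mm apart. Their long axes agree within about 0.5°.
- **Label holders:** they are at opposite ends, at pixels (321, 120) for red and (320, 289) for yellow.
- **Surroundings:** red is upright and the gripper was open and clear, with no force on it. Green moved by no more than one pixel in the top view.

**Disagreement:** early on, the overhead and wrist cameras differed by about 6 mm sideways in where they put the crates. I used close-range wrist pictures for both the grasp and the placing.

**Not checked directly:** the bush is hidden under yellow in the final pictures. I last saw it standing in red just before the final lowering. I judged level and at rest by eye only; yellow had not visibly moved in the pictures after release.

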